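Fit the second U-clamp of a glass vacuum manifold

ROBOT

A 6-joint arm with a two-finger parallel gripper is mounted at the origin on the work surface. World frame = base frame: x ahead of the robot, y to its left, z up, the work surface at z = 0. Lengths are in m, angles in rad, forces in N, time in s.
With the tool pointing down it reaches from about 0.275 to 0.775 m from the base axis. Payload 14.6 kg.
Tool frame: the origin (TCP) lies between the finger pads; the fingertips stand 17 mm ahead of it and the grasp point (between the pads) lies 2 mm behind it; z points along the fingers, x is the direction in which the jaws open and shut, and the axes are right-handed (so a half turn about z gives the same grasp; the last joint's range is limited). The gripper opens to 85 mm and grips with 20 to 120 N. Pads are 22 mm wide; open, the fingers measure 114 mm over their backs; the gripper's body (76 mm by 85 mm) begins 54 mm behind the grasp point. The pads swing forward as they close: fully open they stand 13 mm farther back than shut.
Start: joints at [1.127, 0.263, -0.048, 1.259, 0, 1.415], TCP at [0.15, 0.503, 0.248] pointing down, gripper open.
Joint ranges: [-2.65, 2.65], [-0.89, 1.7], [-1.18, 1.37], [-2.13, 2.11], [-1.35, 1.29], [-3.14, 3.14]. Speed limits (rad/s): [1.89, 1.89, 2.57, 2.79, 3.14, 3.14].

INTERFACE

Orientations are given as a rotation vector (axis times angle).
In Python, from station import sense, capture, close_job gives the robot as it stands.
- The arm moves only by the tool jog_arm, never from a script. Its argument "moves" is a list of rows, each a list of 3 entries, a list of its own where there are three numbers: the shift along the tool's x, y, z in mm, then the turn, a rotation vector about the tool's x, y, z in rad, then the opening in per cent of the stroke, from 0 (shut) to 100 (fully open). A call has 1 to 5 rows; each row shifts and turns the commanded pose from where the row before left it, along the tool's axes as they then stand; what a row does not reach is not made up. A row lasts 1/12 s, in which the tool goes at most 41.7 mm and 7.16 degrees, less where a joint would pass 70% of its speed; a pose out of reach is approached as far as the arm can. A call with a gripper value outside its range is refused whole. The fingers move at their own pace and stop on an object; the grip force is fixed at half the most. Time passes only in rows, so rows that do not move let the fingers close. It gives the time, the measured TCP pose, the force and the opening at its end, in the units of the state.
- sense(): the state, without advancing time (a new reading comes with each control period).
- capture(name): name is "scene" or "top" or "wrist"; returns a dict with "pixels" (400x640x3 uint8, red, green, blue), "depth" (400x640 float32, m along the optical axis (not along the pixel's ray), 0 where there is no reading), "fx", "fy", "cx", "cy" (pixels), "k1" (the pictures are not rectified: a ray, as slopes to the right and down, at radius r is drawn at 1 + k1 r^2 times it, then the intrinsics apply), "R" (3x3) and "t" (3): a world point X has camera coordinates R X + t. Camera axes: x right, y down, z forward; pixel columns grow to the right and rows downward; lengths in m; the calibration is good to about 2 mm. A picture is of the moment at which its call begins.
- close_job(): hands the job in, once; it reports no verdict.
The state is a dict: "clock": time; "joint_positions": joint angles; "joint_vel": joint speeds; "joint_torque": joint torques, N m; "ee_pos": TCP position; "orientation": TCP orientation; "wrist_force": force on the tool from outside, world axes, zero at the start; "torque": the same for the moment, N m; "gripper_width": finger opening in m.
Only numpy, scipy, OpenCV 4.12 (cv2) and the standard library are available. Lean on these libraries where they do the work, as an engineer would, in place of code of your own. Each camera call takes 0.05 s, during which the arm holds its last target. There are 200 camera calls.

TASK

The glass vacuum manifold still lacks its second clamp. Take the U-clamp with the red crown off the wooden rail, lower it astride the glass tube, feel with its leg tips for the two holes of the free bracket (gently: how far along the tube the bracket sits is only roughly known), pass both legs through together and let the clamp down softly until it stands upright with its crown resting on the glass, then push the bracket's yellow locking slide fully in so that it catches the legs. Leave the other clamps hanging and the glassware where it stands.

Things in the scene. Friction and masses are not known exactly. Their poses are not given: they have to be found in the camera images.
- tube_axis (a point): Point on the axis of the manifold's level glass tube (28 mm thick, axis 78 mm above the bench), 20 mm on the -y side of the middle of the bracket's range. Axes: z up; x across the tube, away from the robot; y along it, to the fitted clamp 255 mm off, the model for this one. Plain tube 50 mm along -y, 120 mm along +y; the valves beyond rise 75 mm over the axis. The glass bears 25 N at most.
- bracket_place (a point): Point level with the free bracket's top face, 36 mm under tube_axis, same axes. The bracket's middle sits 4 to 36 mm from here along +y, unmeasured (exact in x, z); it is fixed, square to the tube, 94 mm in x, 60 mm in y. Two 13 mm holes (1 mm chamfer, plate 6 mm thick) at x = -21 and +21 mm at its middle. A rubber block 27 mm wide in x bears the tube. Leg tips may press it with 30 N at most.
- uclamp_centre (a point): Centre of the U-clamp with the red crown, hung legs down over the rail's dowel in one of three places 65 mm apart. 10 mm steel rod, 0.12 to 0.2 kg; legs 42 mm apart (52 mm over all, 32 mm inside), straight for 60 mm, then the half-round crown; 86 mm high, this point half-way. Axes: z up, x from leg to leg. Grip from above across both legs, fingers outside. Lift straight up to clear the dowel.
- uclamp_tips (a point): Point midway between the U-clamp's leg tips, 43 mm below uclamp_centre, same axes. The tips taper over 3 mm (to 7 mm); each leg has a groove (5 mm neck) 11.5 to 19.5 mm above its tip, for the lock. Home on the manifold, with the crown resting on the glass, this point is 62 mm below tube_axis, 26 mm under the bracket's top face; the room below is free.
- lock (a joint): Travel of the bracket's yellow locking slide (m): 0 to 0.0015 at the start (open), 0.0135 fully in at its stop. It slides along +x of tube_axis (away from the robot) under the bracket's top plate with about 4 N of friction, stays where it is left and is blocked by the legs while the clamp is not home.
- tab_place (a point): Point level with the slide's upright push tab and on its outer (-x) face when open: 78 mm from the tube on the robot's side, 45 mm above the bench; axes as tube_axis. The tab's middle is in line with the bracket's, so 4 to 36 mm from here along +y; it is 50 mm wide in y, 4 mm thick, from 32 to 58 mm above the bench. This point does not move with the slide.
- rack: Wooden clamp rail, fixed: foot 100 x 260 mm, 12 mm thick; two posts 108 mm high at y = -115 and +115 mm; between them along y a 20 mm dowel, axis 91 mm above the bench; origin on the bench under its middle.
- spare_small: Smaller U-clamp, plain steel, 38 mm wide, hanging on the rail; origin between its leg tips. Leave it.
- spare_large: Larger U-clamp with black crown, 64 mm wide, hanging on the rail; origin between its leg tips. Leave it.
- beaker: Glass beaker, 68 mm wide, 95 mm high; origin under its middle. Leave it.
- flask: Conical glass flask, 80 mm wide, 124 mm high; origin under its middle. Leave it.
- wash_bottle: White wash bottle with red cap, 64 mm wide, 170 mm high; origin under its middle. Leave it.
- reagent_jar: Amber jar with black cap, 60 mm wide, 85 mm high; origin under its middle. Leave it.
- scoop: Steel lab spoon 140 mm long, lying on the bench. Leave it.
Things that resemble listed ones, but are neither listed nor needed, are in the scene too. Leave any blue look-alike of the part that bears uclamp_centre alone.

How it is judged:
On the way:
1. the U-clamp is home: astride the tube, both legs through the bracket, crown down on the glass (z of uclamp_centre in the frame of tube_axis between -0.0215 and -0.0165 m and x of uclamp_centre in the frame of tube_axis between -0.005 and 0.005 m and y of uclamp_centre in the frame of tube_axis between 0.002 and 0.038 m and angle between uclamp_centre's own z axis and vertical below 0.17 rad), for 0.2 s.
At the end, for the whole second after the job is handed in: The clamp rests with its crown on the glass (within 2.5 mm of home in height, 5 mm across the tube, 0.17 rad of upright, 2 to 38 mm from tube_axis along it: in the bracket), both legs through the bracket, the locking slide more than 11 mm in; clamp released, at rest (all of step 1 and value of joint lock above 0.011 m and linear speed of uclamp below 0.02 m/s); the robot touches nothing.
It fails at once if the glass manifold is loaded with more than 25 N (contact force between anything else and manifold above 25 N).
It fails at once if the legs of the clamp are pressed on the bracket with more than 30 N (contact force between uclamp and bracket above 30 N).
It fails at once if one of the hanging spare clamps is displaced by more than 40 mm (distance of any of spare_small, spare_large from where it was at the start of the episode above 0.04 m).
It fails at once if glassware, bottle, jar or spoon is displaced by more than 30 mm (distance of any of beaker, flask, wash_bottle, reagent_jar, scoop from where it was at the start of the episode above 0.03 m).
It also fails if it takes over 72 s, if anything falls off the work surface, if the arm or the gripper's body presses on something with over 40 N, if the wrist force passes 120 N, or if a joint passes its speed limit or range.

## Working session

There is one attempt and no reset: what is moved stays moved. The work goes in short steps, Python scripts to look and compute and a tool call to move; the robot and the scene stay as the last step left them, time stands still between calls to the robot, and variables do not carry over. Pictures are saved under pics/ and viewed, about 8 in all and at most 12, crops included, and the job is handed in when it is done.

Besides the shell and the picture viewer there is one more tool, called after "Request:" by a JSON object that holds its "api" and its "payload". jog_arm: Moves the arm, as the interface text tells. Its arguments: {"type":"object","properties":{"moves":{"type":"array"}},"required":["moves"]}

```bash
mkdir -p pics; ls; python3 - <<'E'
from station import sense,capture
import cv2,pickle
print(sense())
for n in("scene","top","wrist"):
    c=capture(n);pickle.dump(c,open(n+".pkl","wb"));cv2.imwrite(f"pics/{n}0.png",c["pixels"][:,:,::-1])
    print(n,c["fx"],c["fy"],c["cx"],c["cy"],c["k1"],c["R"],c["t"])
E
```

```text
pics
{'clock': 0.0, 'joint_positions': array([ 1.12672046e+00,  2.63542464e-01, -4.89184201e-02,  1.25942760e+00,
        3.18963212e-05,  1.41551060e+00]), 'joint_vel': array([ 0.00062739, -0.00072316,  0.00036504, -0.00054348,  0.00085763,
       -0.00308859]), 'joint_torque': array([ 1.76701782e-03, -6.37610865e+01,  3.84564972e+01,  1.37235216e-02,
        1.00130367e-04, -4.30596060e-05]), 'ee_pos': array([0.14939407, 0.50302784, 0.24782177]), 'orientation': array([ 2.51758859e+00,  1.87838324e+00, -1.54029295e-03]), 'wrist_force': array([ 0.90228568, -0.43281167,  0.4753094 ]), 'torque': array([-0.00566391,  0.032504  ,  0.03569184]), 'gripper_width': 0.0852398777562891}
scene 402.7250189470116 402.7250189470116 317.8108636758214 199.16600558332144 -0.096671111385709 [[-0.40220311  0.91553152 -0.00588969]
 [ 0.54473819  0.2341292  -0.80526009]
 [-0.73586205 -0.32708645 -0.59289248]] [ 0.25329412 -0.22596119  1.46795542]
top 395.32348993085174 395.32348993085174 324.9751542370858 197.69241788742724 -0.0183993472012331 [[ 1.41230126e-02 -9.99899288e-01  1.39818262e-03]
 [-9.96250655e-01 -1.41908134e-02 -8.53419727e-02]
 [ 8.53532191e-02 -1.87654601e-04 -9.96350738e-01]] [-0.02714472  0.58805843  1.20520205]
wrist 293.35191992488114 293.35191992488114 317.7327736328871 195.03582365015671 -0.027588809715025205 [[ 2.85260044e-01  9.58449911e-01 -6.89758204e-04]
 [ 9.17588958e-01 -2.72890712e-01  2.89069477e-01]
 [ 2.76870386e-01 -8.30928863e-02 -9.57307872e-01]] [-0.52500459 -0.03781147  0.37955175]
```

View pics/scene0.png

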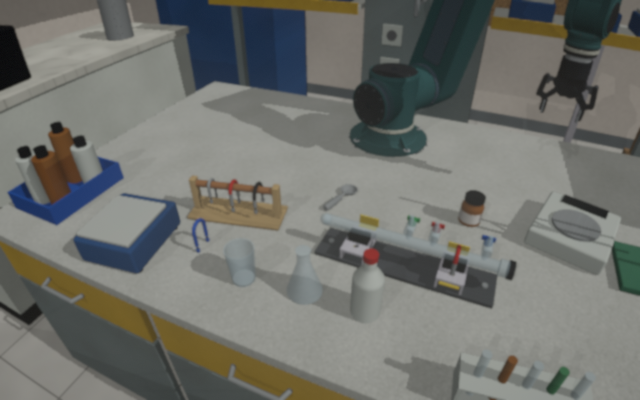

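View pics/top0.png

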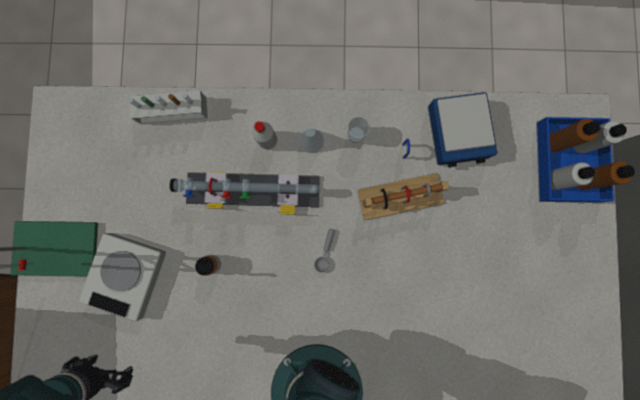

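The scene view shows the rail with three clamps, red crown in the middle (scene 232,185; top 407,193). The free bracket is at top (288,190), with its yellow tab at (288,210). Things that could be mistaken for the target:
- fitted red clamp, top (212,187) / scene (457,255)
- blue clamp standing alone, top (407,148)
- black spare, top (385,198)
- small steel spare, top (430,190)

I choose the red one on the rail and check it with a close crop.

```bash
cat > h.py <<'E'
import numpy as np,cv2,pickle
from station import sense,capture
def K(c):return np.array([[c["fx"],0,c["cx"]],[0,c["fy"],c["cy"]],[0,0,1.]])
def ray(c,uv):
    p=cv2.undistortPoints(np.float64(uv).reshape(-1,1,2),K(c),np.array([c["k1"],0,0,0.]),None,None,None).reshape(-1,2) if 0 else cv2.undistortPoints(np.float64(uv).reshape(-1,1,2),K(c),np.array([c["k1"],0,0,0.])).reshape(-1,2)
    d=np.c_[p,np.ones(len(p))]@c["R"]; return -c["R"].T@c["t"],d   # origin, directions with unit depth
def plane(c,uv,z):
    o,d=ray(c,uv); return o+d*((z-o[2])/d[:,2])[:,None]
def dep(c,uv):
    o,d=ray(c,uv); uv=np.int32(np.round(uv)).reshape(-1,2); return o+d*c["depth"][uv[:,1],uv[:,0]][:,None]
def tri(cs,uvs):
    A=np.zeros((3,3));b=np.zeros(3);L=[]
    for c,uv in zip(cs,uvs):
        o,d=ray(c,[uv]);d=d[0]/np.linalg.norm(d[0]);P=np.eye(3)-np.outer(d,d);A+=P;b+=P@o;L.append((o,P))
    X=np.linalg.solve(A,b);return X,[np.linalg.norm(P@(X-o))*1e3 for o,P in L]
def proj(c,X):
    X=np.float64(X).reshape(-1,3);return cv2.projectPoints(X,cv2.Rodrigues(c["R"])[0],c["t"],K(c),np.array([c["k1"],0,0,0.]))[0].reshape(-1,2)
def mask(c,lo,hi):return cv2.inRange(cv2.cvtColor(c["pixels"],cv2.COLOR_RGB2HSV),lo,hi)
def blobs(m,amin=8):
    n,l,s,ce=cv2.connectedComponentsWithStats(m);return [(np.round(ce[i],1),s[i]) for i in range(1,n) if s[i][4]>=amin]
def snap(n,f):
    c=capture(n);pickle.dump(c,open(f+".pkl","wb"));cv2.imwrite(f"pics/{f}.png",c["pixels"][:,:,::-1]);return c
def ld(f):return pickle.load(open(f+".pkl","rb"))
E
python3 - <<'E'
from h import *
np.set_printoptions(precision=4,suppress=True)
for n in("top","scene"):
    c=ld(n)
    for nm,lo,hi in(("red",(0,110,60),(6,255,255)),("red2",(173,110,60),(180,255,255)),("yel",(20,110,90),(33,255,255)),("wood",(8,90,60),(18,255,255))):
        for ce,s in blobs(mask(c,lo,hi)):
            print(n,nm,ce,s,dep(c,[ce])[0])
t,s=ld("top"),ld("scene")
print(tri([t,s],[(407,193),(232,185)]))
print("tube z",plane(t,[(230,186),(318,189)],.092))
a=cv2.resize(t["pixels"][150:240,340:470,::-1],None,fx=5,fy=5,interpolation=3)
b=cv2.resize(s["pixels"][165:235,175:305,::-1],None,fx=5,fy=5,interpolation=3)
cv2.imwrite("pics/crop1.png",np.vstack([a[:300],b[:300]]))
E
```

```text
top red [258.9 126.3] [254 122  11  10  81] [0.7725 0.1679 0.1727]
top red [210.1 186.3] [208 179   5  15  32] [0.6101 0.3169 0.1057]
top red [407.4 193.3] [404 186   6  16  47] [ 0.5975 -0.2583  0.1077]
top red [226.5 194.6] [222 191  10   7  38] [0.5846 0.2628 0.1266]
top red [ 21.7 264.3] [ 18 259   8  11  60] [0.3794 0.824  0.1486]
top yel [214.4 205.3] [205 203  18   6  75] [0.5592 0.3224 0.0337]
top yel [287.3 209.1] [279 205  16  10 130] [0.5508 0.097  0.0325]
top wood [170.8  96.2] [169  94   5   5  19] [0.871  0.4363 0.1283]
top wood [584.1 131.1] [575 120  24  21 233] [ 0.7709 -0.7363  0.1825]
top wood [617.9 172.7] [609 161  23  23 251] [ 0.6553 -0.8246  0.1843]
top wood [401.7 195.8] [ 359  174   90   46 1887] [ 0.5906 -0.243   0.1009]
top wood [213.  263.6] [206 256  11  17  28] [0.3845 0.3084 0.0756]
scene red [231.  185.9] [228 180   9  14  52] [ 0.6165 -0.2494  0.1064]
scene red [441.6 225.9] [440 225   4   3  11] [0.5834 0.2773 0.1218]
scene red [456.6 255.1] [453 246   7  18  60] [0.6341 0.3228 0.0955]
scene red [371.  255.9] [364 249  15  15 191] [0.7823 0.1744 0.1
[... 913 characters left out ...]
   5   4  19] [-1.2224  1.1809 -0.4074]
scene wood [199.3 182.9] [194 179  13   8  68] [ 0.6287 -0.3432  0.0985]
scene wood [219.2 184.8] [211 182  18   7  90] [ 0.6138 -0.2898  0.0973]
scene wood [242.2 187.1] [233 183  21   8 109] [ 0.6003 -0.2267  0.0985]
scene wood [263.9 189.6] [257 186  16   7  82] [ 0.5888 -0.1684  0.0992]
scene wood [472.7 208.6] [463 203  21  11 156] [0.4042 0.3379 0.0609]
scene wood [458.9 247. ] [456 244   6   9  20] [0.6155 0.3234 0.103 ]
scene wood [507.7 368.6] [499 356  18  27 222] [0.8804 0.4396 0.1093]
(array([ 0.5995, -0.2595,  0.0958]), [np.float64(0.17423085868199967), np.float64(0.174230858681995)])
tube z [[0.6133 0.2621 0.092 ]
 [0.6081 0.0021 0.092 ]]
```

View pics/crop1.png

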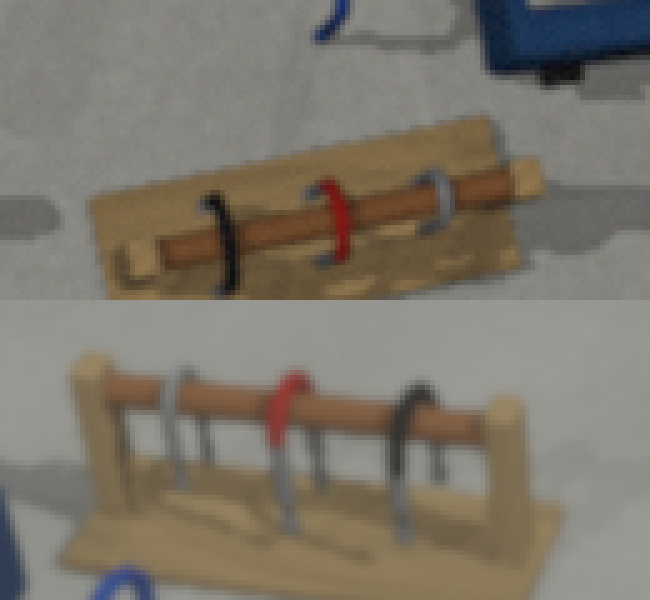

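The crop confirms the red crown in the middle of the rail, between black (left in top view) and steel. Next I plan a move to look down at the free bracket.

```bash
cat > plan.py <<'E'
import sys,json
from h import *
from scipy.spatial.transform import Rotation as Ro
def plan(tgt,yaw,n,op,dig=0):
    """rows to world TCP tgt, tool down with x at angle yaw"""
    s=sense();R=Ro.from_rotvec(s["orientation"]);p=s["ee_pos"].copy()
    Rt=Ro.from_matrix([[np.cos(yaw),np.sin(yaw),0],[np.sin(yaw),-np.cos(yaw),0],[0,0,-1]])
    tgt=np.array(tgt);rows=[]
    for i in range(n):
        sh=np.round(R.inv().apply((tgt-p)/(n-i))*1e3,dig);w=np.round((R.inv()*Rt).as_rotvec()/(n-i),3)
        rows.append([sh.tolist(),w.tolist(),op]);p=p+R.apply(sh/1e3);R=R*Ro.from_rotvec(w)
    for i in range(0,n,5):print(json.dumps(rows[i:i+5]))
    print("end",p,(R.inv()*Rt).as_rotvec())
if __name__=="__main__":
    a=[float(x) for x in sys.argv[1:]];plan(a[:3],a[3],int(a[4]),a[5],int(a[6]) if len(a)>6 else 0)
E
python3 plan.py .6 .09 .25 -.02 15 100
```

```text
[[[-18.0, 37.0, -0.0], [0.0, 0.0, 0.087], 100.0], [[-15.0, 38.0, -0.0], [0.0, 0.0, 0.087], 100.0], [[-11.0, 39.0, -0.0], [0.0, 0.0, 0.087], 100.0], [[-8.0, 40.0, -0.0], [0.0, 0.0, 0.087], 100.0], [[-4.0, 41.0, -0.0], [0.0, 0.0, 0.087], 100.0]]
[[[-1.0, 41.0, -0.0], [0.0, 0.0, 0.087], 100.0], [[3.0, 41.0, -0.0], [0.0, 0.0, 0.087], 100.0], [[6.0, 40.0, -0.0], [0.0, 0.0, 0.087], 100.0], [[10.0, 39.0, -0.0], [0.0, 0.0, 0.087], 100.0], [[13.0, 38.0, -0.0], [0.0, 0.0, 0.086], 100.0]]
[[[16.0, 37.0, -0.0], [0.0, 0.0, 0.087], 100.0], [[20.0, 36.0, -0.0], [0.0, 0.0, 0.086], 100.0], [[23.0, 34.0, -1.0], [0.0, 0.0, 0.087], 100.0], [[25.0, 32.0, -0.0], [0.0, 0.0, 0.086], 100.0], [[28.0, 29.0, -1.0], [0.001, 0.0, 0.087], 100.0]]
end [0.59959529 0.0900155  0.2500954 ] [-2.65864522e-04  3.52593649e-04 -1.91362485e-06]
```

Request:
{"api": "jog_arm", "payload": {"moves": [[[-18,37,0],[0,0,0.087],100],[[-15,38,0],[0,0,0.087],100],[[-11,39,0],[0,0,0.087],100],[[-8,40,0],[0,0,0.087],100],[[-4,41,0],[0,0,0.087],100]]}}

```text
clock: 0.57
ee_pos: [0.301, 0.3635, 0.2483]
orientation: [2.866, 1.286, -0.0]
wrist_force: [0.5, 0.8, 0.4]
gripper_width: 0.0852
```

Request:
{"api": "jog_arm", "payload": {"moves": [[[-1,41,0],[0,0,0.087],100],[[3,41,0],[0,0,0.087],100],[[6,40,0],[0,0,0.087],100],[[10,39,0],[0,0,0.087],100],[[13,38,0],[0,0,0.086],100]]}}

```text
clock: 0.98
ee_pos: [0.4509, 0.226, 0.2483]
orientation: [-3.076, -0.637, -0.0]
wrist_force: [0.8, 1.0, 0.3]
gripper_width: 0.0854
```

Request:
{"api": "jog_arm", "payload": {"moves": [[[16,37,0],[0,0,0.087],100],[[20,36,0],[0,0,0.086],100],[[23,34,0],[0,0,0.087],100],[[25,32,0],[0,0,0.086],100],[[28,29,0],[0,0,0.087],100]]}}

```text
clock: 1.4
ee_pos: [0.6008, 0.0883, 0.2481]
orientation: [3.141, -0.039, -0.001]
wrist_force: [1.0, 0.7, 0.6]
gripper_width: 0.0851
```

Request:
{"api": "jog_arm", "payload": {"moves": [[[0,0,0],[0,0,0],100],[[0,0,0],[0,0,0],100],[[0,0,0],[0,0,0],100]]}}

```text
clock: 1.65
ee_pos: [0.5993, 0.0903, 0.2479]
orientation: [-3.141, 0.031, 0.002]
wrist_force: [-0.3, 0.0, -0.4]
gripper_width: 0.0855
```

```bash
python3 - <<'E'
from h import *
c=snap("wrist","w1");s=sense();print(s["ee_pos"],s["orientation"],s["clock"],s["wrist_force"])
for ce,st in blobs(mask(c,(20,110,60),(33,255,255)),30):print(ce,st,dep(c,[ce])[0])
E
```

```text
[0.59902593 0.09078061 0.24823094] [-3.14130899e+00  2.95077397e-02  8.61816174e-04] 1.7 [ 0.1546957  -0.1205999   0.07010145]
[274.6 165.7] [ 260  145   30   47 1033] [0.54909381 0.09870852 0.03374407]
```

View pics/w1.png

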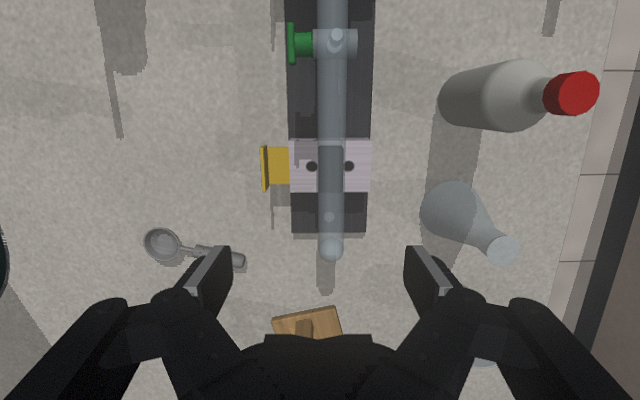

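The wrist view shows the tube running vertically at about column 332, the white bracket with its two holes at about (312,166) and (349,166), and the yellow tab with its outer edge at (264,167). Measuring these.

```bash
python3 - <<'E'
from h import *
np.set_printoptions(precision=4,suppress=True)
c=ld("w1");g=cv2.cvtColor(c["pixels"],cv2.COLOR_RGB2GRAY)
for u0 in(312,349):
    w=g[155:178,u0-9:u0+10];m=(w<70).astype(np.uint8)
    n,l,s,ce=cv2.connectedComponentsWithStats(m)
    for i in range(1,n):
        if s[i][4]>15:
            uv=ce[i]+[u0-9,155];print("hole",uv,s[i],plane(c,[uv],.042)[0],dep(c,[uv+[0,-10]])[0])
# bracket plate by colour
hsv=cv2.cvtColor(c["pixels"],cv2.COLOR_RGB2HSV);print("plate px",hsv[150,305],hsv[180,360],"tube",hsv[215,331])
for v in (60,100,130,200,215,228):
    r=g[v,280:385].astype(int);d=np.diff(r);print(v,[(280+i,int(d[i])) for i in np.argsort(-abs(d))[:6]])
col=g[120:215,300].astype(int);d=np.diff(col);print("plate rows@300",[(120+i,int(d[i])) for i in np.argsort(-abs(d))[:4]])
col=g[120:215,362].astype(int);d=np.diff(col);print("plate rows@362",[(120+i,int(d[i])) for i in np.argsort(-abs(d))[:4]])
ym=mask(c,(20,110,60),(33,255,255));print([ (v,np.nonzero(ym[v])[0][[0,-1]]) for v in(146,150,167,185,190)])
t,s_=ld("top"),ld("scene")
E
```

```text
hole [311.5325 165.9481] [ 4  7 10  9 77] [0.5927 0.0991 0.042 ] [0.5931 0.1107 0.0425]
hole [348.4426 165.5574] [ 5  7  8  8 61] [0.6351 0.0987 0.042 ] [0.6349 0.1104 0.0427]
plate px [155  13 121] [150  11 160] tube [109  16 131]
60 [(np.int64(285), -46), (np.int64(373), 45), (np.int64(372), 35), (np.int64(284), -27), (np.int64(346), -23), (np.int64(294), -21)]
100 [(np.int64(371), 81), (np.int64(286), -49), (np.int64(287), -32), (np.int64(345), -16), (np.int64(317), 15), (np.int64(346), -11)]
130 [(np.int64(287), -54), (np.int64(370), 53), (np.int64(369), 32), (np.int64(288), -26), (np.int64(317), 19), (np.int64(344), -13)]
200 [(np.int64(366), 54), (np.int64(367), 40), (np.int64(290), -26), (np.int64(289), -25), (np.int64(344), -17), (np.int64(343), -15)]
215 [(np.int64(366), 71), (np.int64(290), -58), (np.int64(291), -24), (np.int64(343), -19), (np.int64(317), 19), (np.int64(323), 17)]
228 [(np.int64(365), 95), (np.int64(290), -52), (np.int64(291), -38), (np.int64(318), 16), (np.int64(342), -14), (np.int64(343), -10)]
plate rows@300 [(np.int64(192), -48), (np.int64(191), -39), (np.int64(137), 33), (np.int64(138), 31)]
plate rows@362 [(np.int64(191), -56), (np.int64(137), 29), (np.int64(192), -28), (np.int64(190), -23)]
[(146, array([262, 266])), (150, array([260, 288])), (167, array([261, 288])), (185, array([262, 268])), (190, array([263, 265]))]
```

```bash
python3 - <<'E'
from h import *
np.set_printoptions(precision=4,suppress=True)
c=ld("w1")
for z,a,b in((.006,[(286,60.),(373,60.)],[(291,228),(366,228)]),(.078,[(317.5,100),(346,100)],[(318.5,228),(343.2,228)]),):
    A=plane(c,a,z);B=plane(c,b,z);m=A.mean(0)-B.mean(0);print(A,B,"yaw x-axis",np.arctan2(-m[0],m[1]))
print("plate edges",plane(c,[(300,138.5),(362,138.),(300,192.5),(362,191.7)],.042))
print("tab",plane(c,[(261,150),(261,167),(262.5,190)],.058))
print("crown check top",plane(ld("top"),[(407.4,193.3)],.109),"dowel")
t=ld("top");m=mask(t,(5,60,40),(16,255,160))
E
python3 plan.py .6 -.22 .25 .22 8 100
```

```text
[[0.5655 0.2171 0.006 ]
 [0.6662 0.2152 0.006 ]] [[0.5618 0.0073 0.006 ]
 [0.6635 0.0053 0.006 ]] yaw x-axis -0.015362689040259343
[[0.6011 0.1705 0.078 ]
 [0.6285 0.1699 0.078 ]] [[0.5995 0.0374 0.078 ]
 [0.6264 0.0369 0.078 ]] yaw x-axis -0.013953109500924729
plate edges [[0.5807 0.1305 0.042 ]
 [0.65   0.1297 0.042 ]
 [0.5783 0.0677 0.042 ]
 [0.6514 0.0672 0.042 ]]
tab [[0.5392 0.1208 0.058 ]
 [0.5378 0.1022 0.058 ]
 [0.5375 0.0761 0.058 ]]
crown check top [[ 0.5974 -0.2581  0.109 ]] dowel
[[[1.0, 39.0, -0.0], [-0.0, 0.0, -0.03], 100.0], [[-0.0, 39.0, -0.0], [-0.0, 0.0, -0.03], 100.0], [[-2.0, 39.0, -0.0], [-0.0, 0.0, -0.03], 100.0], [[-3.0, 39.0, -0.0], [-0.0, 0.0, -0.03], 100.0], [[-4.0, 38.0, -0.0], [-0.0, 0.0, -0.03], 100.0]]
[[[-5.0, 39.0, -1.0], [-0.0, 0.0, -0.03], 100.0], [[-6.0, 38.0, -0.0], [-0.0, 0.0, -0.029], 100.0], [[-7.0, 38.0, -1.0], [-0.0, 0.001, -0.03], 100.0]]
end [ 0.59961665 -0.22003013  0.25018396] [-0.00025108 -0.00049854  0.00021352]
```

Request:
{"api": "jog_arm", "payload": {"moves": [[[1,41,0],[0,0,-0.03],100],[[0,41,0],[0,0,-0.03],100],[[-2,41,0],[0,0,-0.03],100],[[-3,41,0],[0,0,-0.03],100],[[-4,41,0],[0,0,-0.03],100]]}}

```text
clock: 2.12
ee_pos: [0.5991, -0.1155, 0.249]
orientation: [3.134, 0.21, 0.001]
wrist_force: [1.2, 0.3, 0.6]
gripper_width: 0.0854
```

Request:
{"api": "jog_arm", "payload": {"moves": [[[-5,41,0],[0,0,-0.03],100],[[-6,41,0],[0,0,-0.029],100],[[-7,41,0],[0,0,-0.03],100],[[0,0,0],[0,0,0],100],[[0,0,0],[0,0,0],100]]}}

```text
clock: 2.53
ee_pos: [0.6013, -0.2402, 0.2482]
orientation: [-3.123, -0.342, 0.0]
wrist_force: [-0.1, 0.2, -0.5]
gripper_width: 0.0853
```

Request:
{"api": "jog_arm", "payload": {"moves": [[[0,0,0],[0,0,0],100],[[0,0,0],[0,0,0],100]]}}

```text
clock: 2.7
ee_pos: [0.6017, -0.2376, 0.2487]
orientation: [-3.122, -0.346, -0.0]
wrist_force: [0.7, 0.3, -0.4]
gripper_width: 0.0855
```

```bash
python3 - <<'E'
from h import *
np.set_printoptions(precision=4,suppress=True)
c=snap("wrist","w2");s=sense();print(s["ee_pos"],s["orientation"],s["clock"])
m=mask(c,(0,110,40),(7,255,255))|mask(c,(172,110,40),(180,255,255))
for ce,st in blobs(m,60):
    print(ce,st,dep(c,[ce])[0])
    l=(m>0);v,u=np.nonzero(l[st[1]:st[1]+st[3],st[0]:st[0]+st[2]]);pc=np.c_[u+st[0],v+st[1]]
    P=dep(c,pc);P=P[(P[:,2]>.06)&(P[:,2]<.13)];print("zmax",np.percentile(P[:,2],[50,90,98]),"top mean",P[P[:,2]>np.percentile(P[:,2],80)].mean(0));_,_,V=np.linalg.svd(P-P.mean(0),full_matrices=0);print("mean",P.mean(0),"plane normal",V[2],"axes",V[0],"minmax",P.min(0),P.max(0))
E
```

```text
[ 0.6018 -0.2376  0.2487] [3.1224 0.3465 0.0004] 2.75
[311.7 205.5] [288 196  49  18 509] [ 0.6003 -0.2547  0.1105]
zmax [0.1063 0.1107 0.1116] top mean [ 0.6007 -0.2583  0.1107]
mean [ 0.6007 -0.2568  0.1043] plane normal [-0.1755  0.971   0.1626] axes [ 0.9831  0.1815 -0.0227] minmax [ 0.576  -0.2644  0.0821] [ 0.6248 -0.2497  0.1124]
```

View pics/w2.png

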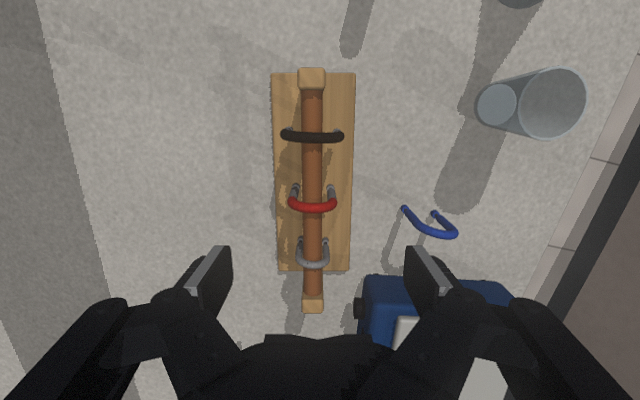

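The wrist view shows the red crown at (312,205), between black (312,135) and steel (313,255). The blue look-alike is off the rail at (435,228). Refining the clamp's centre and yaw.

```bash
python3 - <<'E'
from h import *
np.set_printoptions(precision=4,suppress=True)
c=ld("w2");t=ld("top")
hsv=cv2.cvtColor(c["pixels"],cv2.COLOR_RGB2HSV)
m=cv2.inRange(hsv,(5,120,30),(12,255,160))
# dowel edges by gray gradient at rows
for v in (110,165,230,285):
    r=hsv[v,290:335];d=np.abs(np.diff(c["pixels"][v,290:335].astype(int),axis=0)).sum(1);i=np.argsort(-d)[:4];print(v,sorted([(290+int(k),int(d[k])) for k in i]))
pp=plane(c,[(312,78.),(313,303)],.108);print("posts",pp,np.arctan2(-(pp[0]-pp[1])[0],(pp[0]-pp[1])[1]))
m=mask(c,(0,110,40),(7,255,255))|mask(c,(172,110,40),(180,255,255))
for u in range(288,338,6):
    v=np.nonzero(m[:230,u])[0];print(u,v.min(),v.max(),end=" | ")
mid=[(u,np.nonzero(m[:230,u])[0].mean()) for u in range(300,326)]
P=plane(c,mid,.108);f=np.polyfit(P[:,0],P[:,1],1);print("crown line yaw",np.arctan(f[0]),P.mean(0))
w=ld("top");mt=mask(t,(0,110,60),(6,255,255));
print(tri([c,t],[(311.7,204.5),(407.4,193.3)]),tri([c,ld("scene")],[(311.7,203),(231.5,182)]))
E
```

```text
110 [(294, 66), (295, 31), (300, 58), (322, 91)]
165 [(301, 57), (321, 73), (326, 30), (328, 25)]
230 [(302, 59), (304, 22), (317, 23), (321, 109)]
285 [(301, 58), (302, 95), (304, 27), (322, 205)]
posts [[ 0.5763 -0.1436  0.108 ]
 [ 0.6253 -0.3632  0.108 ]] 0.2195353296242396
288 198 204 | 294 197 209 | 300 202 211 | 306 203 212 | 312 203 212 | 318 203 212 | 324 202 211 | 330 198 210 | 336 200 204 | crown line yaw 0.20232110555238608 [ 0.6016 -0.2571  0.108 ]
(array([ 0.6015, -0.2656,  0.0741]), [np.float64(0.5992743837347478), np.float64(0.5992743837346258)]) (array([ 0.6009, -0.2556,  0.1066]), [np.float64(2.2010385146583915), np.float64(2.201038514658456)])
```

```bash
python3 plan.py .601 -.258 .075 .215 7 100
```

```text
[[[-1.0, 3.0, 25.0], [0.0, -0.0, 0.001], 100.0], [[-1.0, 3.0, 25.0], [0.0, -0.0, 0.001], 100.0], [[-1.0, 3.0, 25.0], [0.0, -0.0, 0.001], 100.0], [[-1.0, 3.0, 25.0], [0.0, -0.0, 0.001], 100.0], [[-0.0, 3.0, 25.0], [0.0, -0.0, 0.001], 100.0]]
[[[-1.0, 2.0, 24.0], [0.0, -0.0, 0.001], 100.0], [[-0.0, 3.0, 25.0], [0.0, -0.0, 0.0], 100.0]]
end [ 0.60127408 -0.25824399  0.07472802] [ 4.04224104e-05 -2.66139808e-04  6.79910468e-05]
```

Request:
{"api": "jog_arm", "payload": {"moves": [[[-5,20,20],[0,0,0.006],100],[[0,0,25],[0,0,0],100],[[0,0,25],[0,0,0],100],[[0,0,25],[0,0,0],100],[[0,0,15],[0,0,0],100]]}}

```text
clock: 3.17
ee_pos: [0.6006, -0.2582, 0.1361]
orientation: [-3.122, -0.336, 0.003]
wrist_force: [0.2, -0.1, -0.9]
gripper_width: 0.0857
```

Request:
{"api": "jog_arm", "payload": {"moves": [[[0,0,20],[0,0,0],100],[[0,0,20],[0,0,0],100],[[0,0,15],[0,0,0],100],[[0,0,9],[0,0,0],100],[[0,0,0],[0,0,0],100]]}}

```text
clock: 3.58
ee_pos: [0.6006, -0.2586, 0.0728]
orientation: [-3.122, -0.336, 0.003]
wrist_force: [0.2, 0.1, -0.9]
gripper_width: 0.0853
```

Request:
{"api": "jog_arm", "payload": {"moves": [[[0,0,0],[0,0,0],100],[[0,0,0],[0,0,0],100]]}}

```text
clock: 3.75
ee_pos: [0.6017, -0.26, 0.0755]
orientation: [3.123, 0.335, 0.002]
wrist_force: [0.1, 0.6, 0.4]
gripper_width: 0.0851
```

```bash
python3 - <<'E'
from h import *
c=snap("wrist","w3");s=sense();print(s["ee_pos"],s["orientation"],s["clock"],s["wrist_force"],s["gripper_width"])
E
```

```text
[ 0.60175812 -0.26013529  0.07551686] [3.12265949e+00 3.34432773e-01 2.20009109e-03] 3.8 [ 0.36633506 -0.06701811 -0.42523574] 0.08548859424190558
```

View pics/w3.png

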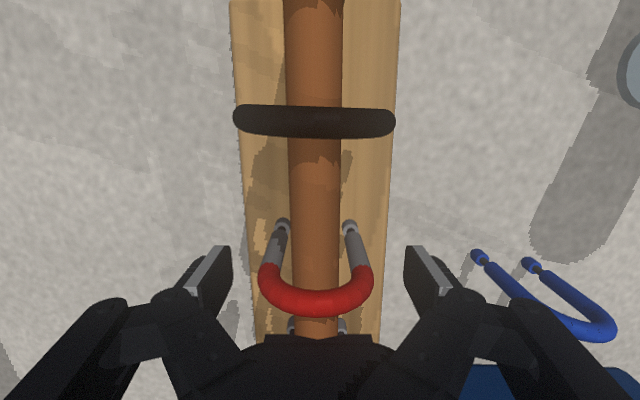

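Red clamp is centred between the fingers (columns 316 vs 318). Next: check the alignment along y, then close.

```bash
python3 - <<'E'
from h import *
np.set_printoptions(precision=4,suppress=True)
c=ld("w3")
m=mask(c,(0,110,40),(7,255,255))|mask(c,(172,110,40),(180,255,255))
for u in (265,300,316,332,368):
    v=np.nonzero(m[:,u])[0];print(u,v.min(),v.max(),plane(c,[(u,v.mean())],.106 if 290<u<340 else .09)[0])
print("tips",plane(c,[(283,222),(350,224)],.025))
print("tri crown",tri([ld("w2"),c],[(312,207.5),(316,304)]))
e=sense()["ee_pos"];print(proj(c,[e]))
E
```

```text
265 263 297 [ 0.5793 -0.2634  0.09  ]
300 288 316 [ 0.595  -0.2593  0.106 ]
316 290 317 [ 0.6011 -0.2586  0.106 ]
332 289 316 [ 0.6071 -0.2569  0.106 ]
368 267 296 [ 0.6235 -0.2546  0.09  ]
tips [[ 0.5798 -0.2624  0.025 ]
 [ 0.6225 -0.2546  0.025 ]]
tri crown (array([ 0.6011, -0.2576,  0.1076]), [np.float64(0.10859024297272847), np.float64(0.10859024297287687)])
[[316.797  265.9905]]
```

Request:
{"api": "jog_arm", "payload": {"moves": [[[0,0,0],[0,0,0],60],[[0,0,0],[0,0,0],40],[[0,0,0],[0,0,0],20],[[0,0,0],[0,0,0],0],[[0,0,0],[0,0,0],0]]}}

```text
clock: 4.22
ee_pos: [0.6017, -0.2603, 0.075]
orientation: [3.123, 0.334, 0.002]
wrist_force: [1.1, 0.3, 3.7]
gripper_width: 0.0505
```

Request:
{"api": "jog_arm", "payload": {"moves": [[[0,0,0],[0,0,0],0],[[0,0,0],[0,0,0],0],[[0,0,0],[0,0,0],0],[[0,0,0],[0,0,0],0],[[0,0,0],[0,0,0],0]]}}

```text
clock: 4.63
ee_pos: [0.6017, -0.2603, 0.075]
orientation: [3.123, 0.334, 0.002]
wrist_force: [0.4, 0.5, 5.1]
gripper_width: 0.0506
```

Request:
{"api": "jog_arm", "payload": {"moves": [[[0,0,-10],[0,0,0],0],[[0,0,-20],[0,0,0],0],[[0,0,-30],[0,0,0],0],[[0,0,-35],[0,0,0],0],[[0,0,-35],[0,0,0],0]]}}

```text
clock: 5.05
ee_pos: [0.6005, -0.2598, 0.2062]
orientation: [-3.123, -0.334, 0.001]
wrist_force: [1.4, -0.6, -1.4]
gripper_width: 0.0502
```

Request:
{"api": "jog_arm", "payload": {"moves": [[[0,0,-30],[0,0,0],0],[[0,0,-15],[0,0,0],0],[[0,0,0],[0,0,0],0],[[0,0,0],[0,0,0],0],[[0,0,0],[0,0,0],0]]}}

```text
clock: 5.47
ee_pos: [0.6007, -0.2599, 0.2482]
orientation: [-3.123, -0.334, 0.002]
wrist_force: [0.4, -0.1, -2.0]
gripper_width: 0.0501
```

```bash
python3 - <<'E'
from h import *
c=snap("wrist","w4");s=sense();print(s["ee_pos"],s["orientation"],s["clock"],s["wrist_force"],s["torque"],s["gripper_width"])
cv2.imwrite("pics/w4c.png",cv2.resize(c["pixels"][150:400,180:460,::-1],None,fx=2,fy=2))
E
```

```text
[ 0.60066008 -0.25983223  0.24792705] [-3.12247309e+00 -3.33704927e-01  2.79469117e-03] 5.5167 [-0.15586569 -0.216126   -2.40110386] [ 0.0228378   0.00832758 -0.01926186] 0.05022780925103816
```

View pics/w4c.png

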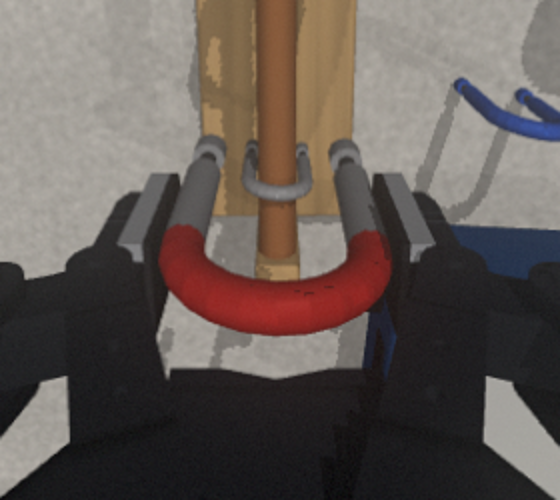

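The clamp hangs upright in the grip, tips at about (284,227) and (352,226), crown bottom at (318,310). Locating the tips in the tool frame.

```bash
python3 - <<'E'
from h import *
from scipy.spatial.transform import Rotation as Ro
np.set_printoptions(precision=4,suppress=True)
c=ld("w4");s=sense();R=Ro.from_rotvec(s["orientation"]);e=s["ee_pos"]
def T(P):return R.inv().apply(np.array(P)-e)
hsv=cv2.cvtColor(c["pixels"],cv2.COLOR_RGB2HSV)
m=mask(c,(0,110,40),(7,255,255))|mask(c,(172,110,40),(180,255,255))
for u in (300,318,336):
    v=np.nonzero(m[:330,u])[0];uv=[(u,v.mean())];print(u,v.min(),v.max(),T(dep(c,uv)),T(plane(c,uv,e[2]+.031)))
d=c["depth"]
for v in (218,222,226,230,240,250):
    r=d[v];seg=[]
    for a,b in((265,310),(335,375)):
        k=np.nonzero((r[a:b]>0)&(r[a:b]<.24))[0]+a
        if len(k):
            P=T(dep(c,[(k.mean(),v)]))[0];seg.append((k.min(),k.max(),P.round(4)))
    print(v,seg)
print("tips plane",T(plane(c,[(284,226),(352.5,225.5)],e[2]-.050)))
E
```

```text
300 288 315 [[-0.006  -0.0058 -0.0356]] [[-0.0063 -0.0023 -0.031 ]]
318 291 317 [[ 0.0006 -0.0049 -0.0359]] [[ 0.0006 -0.0012 -0.031 ]]
336 289 315 [[ 0.0072 -0.0043 -0.0339]] [[ 0.0075 -0.0021 -0.031 ]]
218 [(np.int64(281), np.int64(288), array([-0.0203, -0.0067,  0.0456]))]
222 [(np.int64(278), np.int64(292), array([-0.0193, -0.0067,  0.0391])), (np.int64(346), np.int64(357), array([ 0.0214, -0.0055,  0.0418]))]
226 [(np.int64(277), np.int64(292), array([-0.0195, -0.0047,  0.0377])), (np.int64(344), np.int64(359), array([ 0.0209, -0.0046,  0.0377]))]
230 [(np.int64(276), np.int64(291), array([-0.0187, -0.0071,  0.0261])), (np.int64(345), np.int64(360), array([ 0.0213, -0.0033,  0.0347]))]
240 [(np.int64(265), np.int64(289), array([-0.0203, -0.0079,  0.0115])), (np.int64(347), np.int64(374), array([ 0.0231, -0.006 ,  0.0154]))]
250 [(np.int64(265), np.int64(286), array([-0.0199, -0.0073,  0.0016])), (np.int64(349), np.int64(374), array([ 0.0221, -0.0059,  0.0042]))]
tips plane [[-0.0213  0.0005  0.05  ]
 [ 0.0231  0.0002  0.05  ]]
```

```bash
python3 plan.py .6132 .098 .25 -.0147 10 0
```

```text
[[[9.0, -35.0, -0.0], [-0.0, 0.0, 0.023], 0.0], [[8.0, -35.0, -0.0], [-0.0, 0.0, 0.023], 0.0], [[7.0, -35.0, -0.0], [-0.0, 0.0, 0.023], 0.0], [[6.0, -35.0, -0.0], [-0.0, 0.0, 0.023], 0.0], [[6.0, -35.0, -0.0], [-0.0, 0.0, 0.023], 0.0]]
[[[5.0, -36.0, -0.0], [-0.0, 0.0, 0.023], 0.0], [[4.0, -36.0, -0.0], [-0.0, 0.0, 0.022], 0.0], [[3.0, -35.0, -1.0], [-0.0, 0.001, 0.023], 0.0], [[2.0, -36.0, -0.0], [-0.001, 0.0, 0.022], 0.0], [[2.0, -36.0, -1.0], [-0.0, 0.001, 0.023], 0.0]]
end [0.61357938 0.09848517 0.25028061] [-0.00017999 -0.00010344 -0.00036451]
```

Request:
{"api": "jog_arm", "payload": {"moves": [[[9,-35,0],[0,0,0.023],0],[[8,-35,0],[0,0,0.023],0],[[7,-35,0],[0,0,0.023],0],[[6,-35,0],[0,0,0.023],0],[[6,-35,0],[0,0,0.023],0]]}}

```text
clock: 5.93
ee_pos: [0.6067, -0.0797, 0.2481]
orientation: [-3.137, -0.152, 0.003]
wrist_force: [1.3, -0.0, -1.8]
gripper_width: 0.0495
```

Request:
{"api": "jog_arm", "payload": {"moves": [[[5,-36,0],[0,0,0.023],0],[[4,-36,0],[0,0,0.022],0],[[3,-35,0],[0,0,0.023],0],[[2,-36,0],[0,0,0.022],0],[[2,-36,0],[0,0,0.023],0]]}}

```text
clock: 6.35
ee_pos: [0.6132, 0.0999, 0.2481]
orientation: [3.141, -0.025, -0.003]
wrist_force: [-0.2, 0.2, -1.7]
gripper_width: 0.0502
```

Request:
{"api": "jog_arm", "payload": {"moves": [[[0,0,30],[0,0,0],0],[[0,0,30],[0,0,0],0],[[0,0,25],[0,0,0],0],[[0,0,12],[0,0,0],0],[[0,0,0],[0,0,0],0]]}}

```text
clock: 6.77
ee_pos: [0.6118, 0.0982, 0.1484]
orientation: [3.141, -0.023, -0.01]
wrist_force: [0.2, 0.5, -1.7]
gripper_width: 0.0503
```

Request:
{"api": "jog_arm", "payload": {"moves": [[[0,0,0],[0,0,0],0],[[0,0,0],[0,0,0],0],[[0,0,0],[0,0,0],0]]}}

```text
clock: 7.02
ee_pos: [0.6146, 0.0982, 0.1533]
orientation: [-3.141, 0.024, -0.002]
wrist_force: [0.6, 0.7, -2.3]
gripper_width: 0.0503
```

```bash
python3 - <<'E'
from h import *
c=snap("wrist","w5");s=sense();print(s["ee_pos"],s["orientation"],s["clock"],s["wrist_force"],s["torque"],s["gripper_width"])
cv2.imwrite("pics/w5c.png",cv2.resize(c["pixels"][50:350,180:460,::-1],None,fx=2,fy=2))
E
```

```text
[0.61455284 0.09816145 0.15328631] [-3.14145069e+00  2.37560121e-02 -2.46690529e-03] 7.0667 [-0.66196381  0.0983992  -0.91447117] [-0.00473399 -0.01082609  0.00546856] 0.05029210516451502
```

View pics/w5c.png

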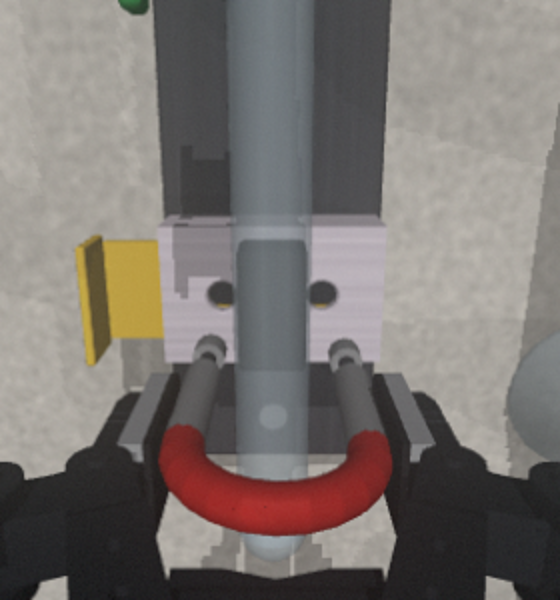

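```bash
python3 - <<'E'
from h import *
from scipy.spatial.transform import Rotation as Ro
np.set_printoptions(precision=4,suppress=True)
c=ld("w5");s=sense();R=Ro.from_rotvec(s["orientation"]);e=s["ee_pos"];T=lambda P:R.inv().apply(np.array(P)-e)
g=cv2.cvtColor(c["pixels"],cv2.COLOR_RGB2GRAY).astype(int)
h=[]
for a,b in((281,300),(332,351)):
    w=g[186:208,a:b];sub=(np.median(g[182:186,a:b]));m=(w<95).astype(np.uint8);n,l,st,ce=cv2.connectedComponentsWithStats(m)
    i=1+np.argmax(st[1:,4]);x,y,ww,hh,_=st[i];uv=(a+x+(ww-1)/2,186+y+(hh-1)/2);h.append(uv);print("hole",uv,ww,hh)
H=plane(c,h,.042);print("holes",H,"mid",H.mean(0),"yaw",np.arctan2(*(H[1]-H[0])[[1,0]]),"tool",T(H))
tp=[(285,224),(352.5,224)];
P=plane(c,tp,e[2]-.0495);print("tips",P,P.mean(0),T(P))
for v in (100,130,160,255):
    r=g[v,285:350];d=np.diff(r);i=np.argsort(-abs(d))[:5];print(v,sorted((285+int(k),int(d[k])) for k in i))
print(proj(c,[[.6139-.021,.099,.042],[.6139+.021,.099,.042]]))
E
```

```text
hole (np.float64(291.5), np.float64(196.5)) 16 22
hole (np.float64(339.5), np.float64(196.5)) 16 22
holes [[0.593  0.0995 0.042 ]
 [0.6336 0.0989 0.042 ]] mid [0.6133 0.0992 0.042 ] yaw -0.016362415564707865 tool [[-0.0217 -0.001   0.1113]
 [ 0.0189 -0.001   0.1113]]
tips [[0.594  0.0999 0.1038]
 [0.6375 0.0992 0.1038]] [0.6157 0.0996 0.1038] [[-0.0207 -0.0015  0.0495]
 [ 0.0228 -0.0014  0.0495]]
100 [(293, 14), (294, 7), (335, -11), (336, -12), (347, -6)]
130 [(288, 7), (294, 19), (296, 7), (332, -7), (335, -17)]
160 [(294, -14), (297, -13), (329, 9), (334, -8), (335, 14)]
255 [(297, 21), (309, 10), (310, 9), (322, -14), (333, -17)]
[[291.3895 197.1142]
 [340.9969 196.3381]]
```

```bash
python3 - <<'E'
from h import *
np.set_printoptions(precision=4,suppress=True)
c=ld("w5");g=cv2.cvtColor(c["pixels"],cv2.COLOR_RGB2GRAY).astype(int)
print(g[196,278:304],g[196,328:354]);print(g[186:208,291],g[186:208,341])
print(plane(c,[(294,100),(336,100),(295,130),(335.5,130)],.078))
for v in(222,225):print(v,g[v,272:300],g[v,338:366])
print(plane(c,[(285,224),(352.5,224)],.1038))
E
```

```text
[175 175 174 176 164 124  79  59  62  62  60  66  66  62  65  63  63  59
  75  89  92  87  93  95  97  99] [ 99  97  95  92  91  91  91  68  61  66  65  66  65  66  66  68  66  66
  65  64 112 150 176 179 180 178]
[132 131 134 127 101  66  62  64  65  58  62  62  62  61  64  64 111 137
 116 147 183 174] [181 180 188 166 111  64  64  67  70  65  66  67  66  67  62  67 112 136
 142 172 184 177]
[[0.6008 0.1765 0.078 ]
 [0.6283 0.1761 0.078 ]
 [0.6007 0.1572 0.078 ]
 [0.628  0.1568 0.078 ]]
222 [169 170 173 174 174 167 112  91 102 108 110 115 116 111 106  98  90  83
  79  74  88 165 173 173 158 123 122  96] [176 178 177 177 178 179 181 125  79  78  84  93  93  90  94  95  91  93
  90  92 147 175 178 178 179 179 178 176]
225 [166 166 167 168 167 131 122 125 121 127 115 107 104 114 122 123 126 121
 102  77  60 144 169 175 166 135 124  94] [172 173 174 170 175 166 100  75  81  84  97 119 122 129 129 130 129 126
 127 120  99 105 169 172 173 175 172 171]
[[0.594  0.0999 0.1038]
 [0.6375 0.0992 0.1038]]
```

Tips sit about 1.7 mm too far in +x relative to the holes and the tube (both about 0.6135). Correcting that, then descending gently astride the tube.

Request:
{"api": "jog_arm", "payload": {"moves": [[[-1.7,0,0],[0,0,0],0],[[0,0,2],[0,0,0],0],[[0,0,3],[0,0,0],0],[[0,0,3],[0,0,0],0],[[0,0,0],[0,0,0],0]]}}

```text
clock: 7.48
ee_pos: [0.612, 0.0982, 0.1435]
orientation: [3.141, -0.024, -0.001]
wrist_force: [-0.1, 0.2, -2.2]
gripper_width: 0.0497
```

Request:
{"api": "jog_arm", "payload": {"moves": [[[0,0,3],[0,0,0],0],[[0,0,3],[0,0,0],0],[[0,0,3],[0,0,0],0],[[0,0,0],[0,0,0],0],[[0,0,0],[0,0,0],0]]}}

```text
clock: 7.9
ee_pos: [0.6122, 0.0983, 0.135]
orientation: [3.141, -0.024, -0.001]
wrist_force: [0.3, -0.6, -1.9]
gripper_width: 0.0504
```

Request:
{"api": "jog_arm", "payload": {"moves": [[[0.6,0,2],[0,0,0],0],[[0,0,3],[0,0,0],0],[[0,0,3],[0,0,0],0],[[0,0,3],[0,0,0],0],[[0,0,0],[0,0,0],0]]}}

```text
clock: 8.32
ee_pos: [0.6126, 0.0982, 0.1235]
orientation: [3.141, -0.024, -0.001]
wrist_force: [0.1, -0.3, -2.1]
gripper_width: 0.0504
```

Request:
{"api": "jog_arm", "payload": {"moves": [[[0,0,4],[0,0,0],0],[[0,0,4],[0,0,0],0],[[0,0,4],[0,0,0],0],[[0,0,0],[0,0,0],0],[[0,0,0],[0,0,0],0]]}}

```text
clock: 8.73
ee_pos: [0.6128, 0.0983, 0.112]
orientation: [3.141, -0.024, -0.001]
wrist_force: [0.1, 0.3, -1.5]
gripper_width: 0.0502
```

```bash
python3 - <<'E'
from h import *
c=snap("wrist","w6");s=sense();print(s["ee_pos"],s["orientation"],s["clock"],s["wrist_force"],s["torque"],s["gripper_width"])
cv2.imwrite("pics/w6c.png",cv2.resize(c["pixels"][130:330,200:440,::-1],None,fx=3,fy=3))
E
```

```text
[0.61290215 0.09823848 0.11221912] [-3.14148574e+00  2.35979144e-02  3.15586159e-04] 8.7833 [-0.84685739  0.32154287 -1.47205612] [ 0.00190749 -0.01566119  0.03952018] 0.05011005321705365
```

View pics/w6c.png

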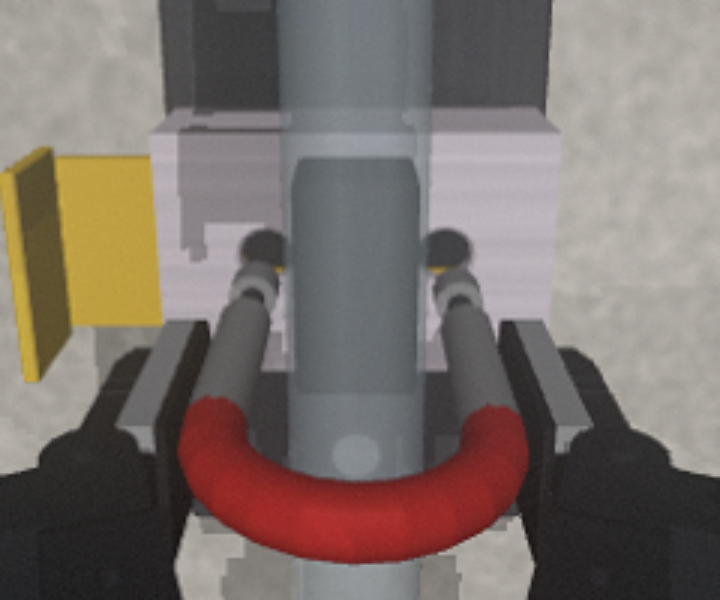

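Tips now at px (285,222) and (352,222), holes at (288,213) and (349,213), centred in x. Comparing y, while descending a further 15 mm.

```bash
python3 - <<'E'
from h import *
np.set_printoptions(precision=4,suppress=True)
c=ld("w6");g=cv2.cvtColor(c["pixels"],cv2.COLOR_RGB2GRAY).astype(int)
print(g[200:232,285]);print(g[200:232,351])
print(plane(c,[(285,221),(352,221)],.0627),plane(c,[(287.5,213.5),(349,213.5)],.042))
E
```

```text
[131 132 134 133 157 176 137  81  60  60  65  62  61  63  59  63  68  87
  94  93  95  95 111 125 126 115  82  56  58  67  89  93]
[182 183 181 184 186 180 138  79  64  67  66  68  68  64  67  67  67  63
  73  87  95  91  95  94 112 129 131 132 106  56  56  65]
[[0.5922 0.1021 0.0627]
 [0.6352 0.1015 0.0627]] [[0.5917 0.0996 0.042 ]
 [0.6354 0.0989 0.042 ]]
```

Request:
{"api": "jog_arm", "payload": {"moves": [[[0,0,4],[0,0,0],0],[[0,0,4],[0,0,0],0],[[0,0,4],[0,0,0],0],[[0,0,3],[0,0,0],0],[[0,0,0],[0,0,0],0]]}}

```text
clock: 9.2
ee_pos: [0.6126, 0.0982, 0.0965]
orientation: [3.141, -0.024, -0.002]
wrist_force: [-0.3, 0.1, -1.2]
gripper_width: 0.0503
```

Request:
{"api": "jog_arm", "payload": {"moves": [[[0,0,0],[0,0,0],0],[[0,0,0],[0,0,0],0]]}}

```text
clock: 9.37
ee_pos: [0.613, 0.0982, 0.0974]
orientation: [-3.141, 0.024, -0.0]
wrist_force: [0.1, -0.2, -1.3]
gripper_width: 0.0497
```

```bash
python3 - <<'E'
from h import *
c=snap("wrist","w7");s=sense();print(s["ee_pos"],s["orientation"],s["clock"],s["wrist_force"],s["torque"],s["gripper_width"])
cv2.imwrite("pics/w7c.png",cv2.resize(c["pixels"][180:260,250:390,::-1],None,fx=5,fy=5))
E
```

```text
[0.61305571 0.09824445 0.09747967] [ 3.14149245e+00 -2.35989303e-02  4.81798875e-04] 9.4167 [-0.07658145  0.14493018 -0.35835607] [-0.00247263 -0.03775098 -0.02876933] 0.04978103808521283
```

View pics/w7c.png

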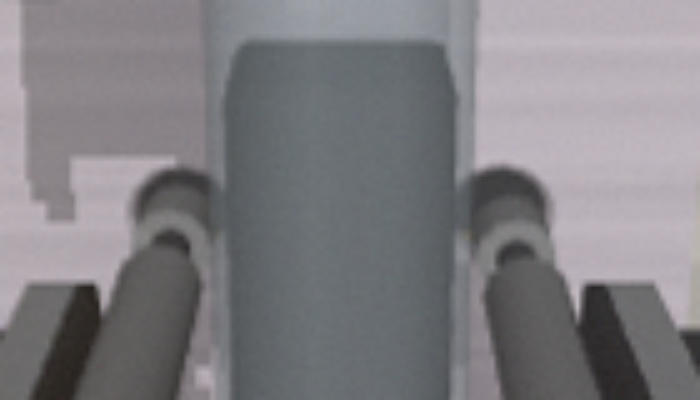

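```bash
python3 - <<'E'
from h import *
np.set_printoptions(precision=4,suppress=True)
c=ld("w7");g=cv2.cvtColor(c["pixels"],cv2.COLOR_RGB2GRAY).astype(int)
for u in(282,284,286,288,349,351,353,355):print(u,g[208:236,u])
for v in(216,219,222):print(v,g[v,272:300],g[v,340:366])
print(plane(c,[(285,214),(352,214)],.042),plane(c,[(285,217.5),(352,217.5)],.048))
c=ld("w1");g=cv2.cvtColor(c["pixels"],cv2.COLOR_RGB2GRAY).astype(int)
print(g[156:178,308:318]);print(g[156:178,346:354])
E
```

```text
282 [133 132 132 157 183 152  93  62  59  75  87  91  93  98 113 129 128 116
  85  55  65  82  96  96  92  93  94  94]
284 [133 134 132 160 175 133  68  59  66  80  90  94  95 100 119 126 128 104
  64  59  57  77  93  93  95  91  92  93]
286 [134 133 133 133 130 101  67  59  65  81  94  93  90  92 106 120 126 125
  99  56  53  55  73  85  92  86  89  88]
288 [133 135 134 132 132 116  79  57  60  73  85  89  88  89  89 107 123 126
 124 124 117 115 113 110  96  79  80  81]
349 [182 183 184 186 175 122  68  64  67  66  63  74  88  90  91  90 101 120
 129 129 133 118  95  80  78  96  94  79]
351 [183 185 183 185 173 120  67  63  62  64  70  85  91  94  95  93 111 130
 131 131 105  61  53  64  78  87  88  88]
353 [185 181 186 185 189 156  94  59  67  67  68  83  99  94  96 103 117 129
 133 115  77  60  64  71  89  91  92  93]
355 [183 182 184 185 185 174 142  97  67  64  60  77  87  93  97  95 112 128
 130 131 105  65  62  83  97  94  96  97]
216 [177 175 175 178 179 169 143 103  77  61  59  60  66  67  65  59  60  61
  59  67  87 108 124  97  89  93  95  96] [ 87 126 116  98  78  67  65 
[... 1645 characters left out ...]
 [161 162 161 161 162 163 160 162]
 [163 166 168 165 164 166 162 163]
 [152 141 139 140 143 156 164 163]
 [104  80  73  74  94 121 144 159]
 [ 57  58  53  57  61  62  96 145]
 [ 54  59  58  59  59  55  65 110]
 [ 58  57  57  58  58  59  56  84]
 [ 53  60  57  57  59  59  57  82]
 [ 58  59  59  61  62  59  57  74]
 [ 56  58  59  58  57  58  54  76]
 [ 59  54  61  59  57  58  69 104]
 [ 52  58  55  60  55  63  98 132]
 [ 74  76  77  74  79  99 134 147]
 [116 110 109 117 133 142 154 155]
 [147 146 146 150 159 160 156 157]
 [160 160 164 161 161 158 157 159]
 [160 157 155 157 155 157 158 159]
 [158 157 158 158 158 156 158 157]
 [163 162 162 161 160 162 164 162]
 [164 161 160 162 160 161 161 162]]
```

Tips lie about 1.6 mm too far along +y with a small yaw of about 0.02. Correcting, then feeling downwards in small steps.

Request:
{"api": "jog_arm", "payload": {"moves": [[[0,1.5,0],[0,0,-0.02],0],[[0,0,2],[0,0,0],0],[[0,0,1],[0,0,0],0],[[0,0,0],[0,0,0],0],[[0,0,0],[0,0,0],0]]}}

```text
clock: 9.83
ee_pos: [0.6129, 0.0967, 0.0942]
orientation: [-3.142, -0.008, 0.0]
wrist_force: [0.1, -0.8, -1.4]
gripper_width: 0.0501
```

Request:
{"api": "jog_arm", "payload": {"moves": [[[0,0,1],[0,0,0],0],[[0,0,1],[0,0,0],0],[[0,0,1],[0,0,0],0],[[0,0,0],[0,0,0],0],[[0,0,0],[0,0,0],0]]}}

```text
clock: 10.25
ee_pos: [0.6129, 0.0967, 0.0912]
orientation: [3.142, 0.008, -0.0]
wrist_force: [-0.0, 0.3, -1.3]
gripper_width: 0.05
```

Request:
{"api": "jog_arm", "payload": {"moves": [[[0,0,1],[0,0,0],0],[[0,0,0],[0,0,0],0],[[0,0,1],[0,0,0],0],[[0,0,0],[0,0,0],0],[[0,0,0],[0,0,0],0]]}}

```text
clock: 10.67
ee_pos: [0.6129, 0.0967, 0.0892]
orientation: [-3.142, -0.008, 0.0]
wrist_force: [-0.1, -0.5, -1.9]
gripper_width: 0.0501
```

Request:
{"api": "jog_arm", "payload": {"moves": [[[0,0,1],[0,0,0],0],[[0,0,0],[0,0,0],0],[[0,0,0],[0,0,0],0],[[0,0,0],[0,0,0],0]]}}

```text
clock: 11.0
ee_pos: [0.6129, 0.0968, 0.0883]
orientation: [3.142, 0.008, -0.0]
wrist_force: [-0.2, -0.9, -0.7]
gripper_width: 0.0503
```

Request:
{"api": "jog_arm", "payload": {"moves": [[[0,0,1],[0,0,0],0],[[0,0,0],[0,0,0],0],[[0,0,0],[0,0,0],0],[[0,0,0],[0,0,0],0]]}}

```text
clock: 11.33
ee_pos: [0.6129, 0.0967, 0.0873]
orientation: [-3.142, -0.008, 0.0]
wrist_force: [0.2, -0.7, -1.5]
gripper_width: 0.0501
```

Request:
{"api": "jog_arm", "payload": {"moves": [[[0,0,1],[0,0,0],0],[[0,0,0],[0,0,0],0],[[0,0,0],[0,0,0],0],[[0,0,0],[0,0,0],0]]}}

```text
clock: 11.67
ee_pos: [0.6129, 0.0967, 0.0862]
orientation: [3.142, 0.008, -0.0]
wrist_force: [1.1, -0.4, -2.1]
gripper_width: 0.05
```

Request:
{"api": "jog_arm", "payload": {"moves": [[[0,0,1],[0,0,0],0],[[0,0,0],[0,0,0],0],[[0,0,0],[0,0,0],0],[[0,0,0],[0,0,0],0]]}}

```text
clock: 12.0
ee_pos: [0.6129, 0.0967, 0.0852]
orientation: [3.142, 0.008, -0.0]
wrist_force: [0.5, -0.6, -1.0]
gripper_width: 0.0498
```

```bash
python3 - <<'E'
from station import sense
s=sense();print(s["ee_pos"],s["wrist_force"],s["torque"])
E
```

```text
[0.61292401 0.09673463 0.08523621] [ 0.4927566  -0.63137083 -0.99201347] [-0.01364484  0.05364933  0.000127  ]
```

Both legs are entering freely with no contact force. Going on in 2 mm steps.

Request:
{"api": "jog_arm", "payload": {"moves": [[[0,0,2],[0,0,0],0],[[0,0,0],[0,0,0],0],[[0,0,2],[0,0,0],0],[[0,0,0],[0,0,0],0],[[0,0,0],[0,0,0],0]]}}

```text
clock: 12.42
ee_pos: [0.6128, 0.0967, 0.0811]
orientation: [3.142, 0.008, -0.0]
wrist_force: [0.6, 0.2, -2.0]
gripper_width: 0.0503
```

Request:
{"api": "jog_arm", "payload": {"moves": [[[0,0,2],[0,0,0],0],[[0,0,0],[0,0,0],0],[[0,0,2],[0,0,0],0],[[0,0,0],[0,0,0],0],[[0,0,0],[0,0,0],0]]}}

```text
clock: 12.83
ee_pos: [0.6128, 0.0967, 0.0771]
orientation: [-3.142, -0.008, 0.0]
wrist_force: [0.3, -0.2, -0.9]
gripper_width: 0.0501
```

Request:
{"api": "jog_arm", "payload": {"moves": [[[0,0,2],[0,0,0],0],[[0,0,0],[0,0,0],0],[[0,0,2],[0,0,0],0],[[0,0,0],[0,0,0],0],[[0,0,0],[0,0,0],0]]}}

```text
clock: 13.25
ee_pos: [0.6128, 0.0967, 0.0731]
orientation: [-3.142, -0.008, 0.0]
wrist_force: [0.0, -0.3, -1.2]
gripper_width: 0.0503
```

Request:
{"api": "jog_arm", "payload": {"moves": [[[0,0,1],[0,0,0],0],[[0,0,1],[0,0,0],0],[[0,0,1],[0,0,0],0],[[0,0,0],[0,0,0],0],[[0,0,0],[0,0,0],0]]}}

```text
clock: 13.67
ee_pos: [0.6129, 0.0967, 0.0702]
orientation: [-3.142, -0.008, 0.0]
wrist_force: [0.9, 0.4, -1.7]
gripper_width: 0.0499
```

Request:
{"api": "jog_arm", "payload": {"moves": [[[0,0,1],[0,0,0],0],[[0,0,0],[0,0,0],0],[[0,0,1],[0,0,0],0],[[0,0,0],[0,0,0],0],[[0,0,0],[0,0,0],0]]}}

```text
clock: 14.08
ee_pos: [0.6129, 0.0967, 0.0682]
orientation: [3.142, 0.008, -0.0]
wrist_force: [0.2, 0.0, -1.8]
gripper_width: 0.0504
```

Request:
{"api": "jog_arm", "payload": {"moves": [[[0,0,0.5],[0,0,0],0],[[0,0,0],[0,0,0],0],[[0,0,0.5],[0,0,0],0],[[0,0,0],[0,0,0],0],[[0,0,0],[0,0,0],0]]}}

```text
clock: 14.5
ee_pos: [0.6129, 0.0967, 0.0673]
orientation: [3.142, 0.008, -0.0]
wrist_force: [-0.6, -0.7, -1.6]
gripper_width: 0.0501
```

Request:
{"api": "jog_arm", "payload": {"moves": [[[0,0,0.5],[0,0,0],0],[[0,0,0],[0,0,0],0],[[0,0,0],[0,0,0],0]]}}

```text
clock: 14.75
ee_pos: [0.6129, 0.0967, 0.0667]
orientation: [3.142, 0.008, -0.0]
wrist_force: [-0.7, -0.5, -0.9]
gripper_width: 0.0497
```

Request:
{"api": "jog_arm", "payload": {"moves": [[[0,0,0.5],[0,0,0],0],[[0,0,0],[0,0,0],0],[[0,0,0],[0,0,0],0]]}}

```text
clock: 15.0
ee_pos: [0.6129, 0.0967, 0.0663]
orientation: [3.142, 0.008, -0.0]
wrist_force: [0.7, -0.1, -1.7]
gripper_width: 0.05
```

Request:
{"api": "jog_arm", "payload": {"moves": [[[0,0,0.4],[0,0,0],0],[[0,0,0],[0,0,0],0],[[0,0,0],[0,0,0],0]]}}

```text
clock: 15.25
ee_pos: [0.613, 0.0967, 0.0661]
orientation: [-3.142, -0.008, -0.001]
wrist_force: [-0.6, 0.1, 3.6]
gripper_width: 0.0504
```

Request:
{"api": "jog_arm", "payload": {"moves": [[[0,0,0.4],[0,0,0],0],[[0,0,0],[0,0,0],0],[[0,0,0],[0,0,0],0]]}}

```text
clock: 15.5
ee_pos: [0.6131, 0.0968, 0.066]
orientation: [-3.142, -0.008, -0.001]
wrist_force: [-2.6, 0.0, 8.3]
gripper_width: 0.05
```

Crown touches the glass at TCP z = 0.066 (8 N). Relaxing slightly and opening.

Request:
{"api": "jog_arm", "payload": {"moves": [[[0,0,-0.6],[0,0,0],0],[[0,0,0],[0,0,0],0],[[0,0,0],[0,0,0],65],[[0,0,0],[0,0,0],75],[[0,0,0],[0,0,0],90]]}}

```text
clock: 15.92
ee_pos: [0.6129, 0.0967, 0.0659]
orientation: [-3.142, -0.008, 0.0]
wrist_force: [-0.1, 0.7, -0.4]
gripper_width: 0.0743
```

Request:
{"api": "jog_arm", "payload": {"moves": [[[0,0,0],[0,0,0],90],[[0,0,0],[0,0,0],90],[[0,0,0],[0,0,0],90],[[0,0,0],[0,0,0],90],[[0,0,0],[0,0,0],90]]}}

```text
clock: 16.33
ee_pos: [0.6129, 0.0967, 0.0661]
orientation: [-3.142, -0.008, 0.0]
wrist_force: [0.5, -0.0, -0.2]
gripper_width: 0.077
```

```bash
python3 - <<'E'
from h import *
np.set_printoptions(precision=4,suppress=True)
c=snap("wrist","w8");s=sense();print(s["ee_pos"],s["orientation"],s["clock"],s["wrist_force"],s["gripper_width"])
m=mask(c,(0,110,40),(7,255,255))|mask(c,(172,110,40),(180,255,255))
for u in (300,318,336):
    v=np.nonzero(m[240:330,u])[0]+240
    if len(v):print(u,v.min(),v.max(),dep(c,[(u,v.mean())]),plane(c,[(u,v.mean())],.097))
cv2.imwrite("pics/w8c.png",cv2.resize(c["pixels"][130:370,150:490,::-1],None,fx=2,fy=2))
E
```

```text
[0.6129 0.0967 0.0661] [-3.1416 -0.0078 -0.0001] 16.3833 [-0.2999 -0.1339 -0.5365] 0.07695213220447064
300 288 315 [[0.6067 0.102  0.1004]] [[0.6065 0.0994 0.097 ]]
318 291 317 [[0.6133 0.1018 0.1015]] [[0.6134 0.0983 0.097 ]]
336 289 316 [[0.6199 0.102  0.1009]] [[0.6202 0.099  0.097 ]]
```

View pics/w8c.png

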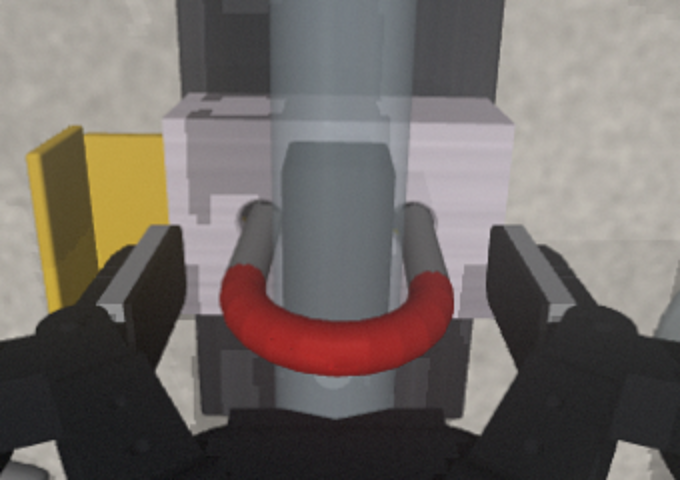

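The clamp stands free and upright with both legs in the holes (crop 258,212 and 418,212), crown on the glass at z ≈ 0.101. Retreating straight up, then turning 90° to push the tab with the closed fingers' side.

Request:
{"api": "jog_arm", "payload": {"moves": [[[0,0,-10],[0,0,0],90],[[0,0,-25],[0,0,0],90],[[0,0,-35],[0,0,0],90],[[0,0,-35],[0,0,0],90],[[0,0,-30],[0,0,0],90]]}}

```text
clock: 16.8
ee_pos: [0.6128, 0.0968, 0.2043]
orientation: [-3.142, -0.008, -0.002]
wrist_force: [1.2, 0.1, 0.2]
gripper_width: 0.077
```

Request:
{"api": "jog_arm", "payload": {"moves": [[[0,0,0],[0,0,0],0],[[0,0,0],[0,0,0],0],[[0,0,0],[0,0,0],0]]}}

```text
clock: 17.05
ee_pos: [0.6127, 0.0967, 0.2012]
orientation: [-3.142, -0.008, -0.0]
wrist_force: [-0.4, 0.5, -0.4]
gripper_width: 0.0417
```

```bash
python3 plan.py .505 .098 .2 1.556 15 0
```

```text
[[[-7.0, -0.0, 0.0], [0.0, -0.0, -0.103], 0.0], [[-7.0, -1.0, 0.0], [0.0, -0.0, -0.103], 0.0], [[-7.0, -2.0, 0.0], [0.0, -0.0, -0.103], 0.0], [[-7.0, -2.0, 0.0], [0.0, -0.0, -0.103], 0.0], [[-7.0, -3.0, 0.0], [0.0, -0.0, -0.104], 0.0]]
[[[-6.0, -4.0, 0.0], [0.0, -0.0, -0.103], 0.0], [[-6.0, -4.0, 0.0], [0.0, -0.0, -0.104], 0.0], [[-5.0, -5.0, 0.0], [0.0, -0.0, -0.103], 0.0], [[-5.0, -5.0, 0.0], [0.0, -0.0, -0.104], 0.0], [[-4.0, -6.0, 0.0], [0.0, -0.0, -0.103], 0.0]]
[[[-4.0, -6.0, 0.0], [0.0, -0.0, -0.104], 0.0], [[-3.0, -7.0, 0.0], [0.0, -0.0, -0.103], 0.0], [[-2.0, -7.0, 0.0], [0.0, -0.0, -0.104], 0.0], [[-1.0, -7.0, 1.0], [0.0, -0.0, -0.103], 0.0], [[-1.0, -7.0, 0.0], [0.0, -0.0, -0.104], 0.0]]
end [0.50459458 0.09826469 0.20016607] [ 7.92410778e-06 -6.07527465e-06  3.01004755e-05]
```

Request:
{"api": "jog_arm", "payload": {"moves": [[[-7,0,0],[0,0,-0.103],0],[[-7,-1,0],[0,0,-0.103],0],[[-7,-2,0],[0,0,-0.103],0],[[-7,-2,0],[0,0,-0.103],0],[[-7,-3,0],[0,0,-0.104],0]]}}

```text
clock: 17.47
ee_pos: [0.5757, 0.0971, 0.1999]
orientation: [-3.033, -0.817, 0.004]
wrist_force: [0.4, -0.3, -0.5]
gripper_width: -0.0001
```

Request:
{"api": "jog_arm", "payload": {"moves": [[[-6,-4,0],[0,0,-0.103],0],[[-6,-4,0],[0,0,-0.104],0],[[-5,-5,0],[0,0,-0.103],0],[[-5,-5,0],[0,0,-0.104],0],[[-4,-6,0],[0,0,-0.103],0]]}}

```text
clock: 17.88
ee_pos: [0.5399, 0.0977, 0.2]
orientation: [-2.723, -1.565, 0.003]
wrist_force: [0.3, -0.3, 0.8]
gripper_width: -0.0001
```

Request:
{"api": "jog_arm", "payload": {"moves": [[[-4,-6,0],[0,0,-0.104],0],[[-3,-7,0],[0,0,-0.103],0],[[-2,-7,0],[0,0,-0.104],0],[[-1,-7,0],[0,0,-0.103],0],[[-1,-7,0],[0,0,-0.104],0]]}}

```text
clock: 18.3
ee_pos: [0.5037, 0.0983, 0.2001]
orientation: [-2.231, -2.21, 0.002]
wrist_force: [0.3, 0.4, 0.9]
gripper_width: -0.0006
```

Request:
{"api": "jog_arm", "payload": {"moves": [[[0,0,0],[0,0,0],0],[[0,0,0],[0,0,0],0],[[0,0,0],[0,0,0],0]]}}

```text
clock: 18.55
ee_pos: [0.5049, 0.0982, 0.2007]
orientation: [-2.241, -2.201, 0.001]
wrist_force: [0.9, -0.3, -0.0]
gripper_width: 0.0002
```

```bash
python3 - <<'E'
from h import *
np.set_printoptions(precision=4,suppress=True)
c=snap("wrist","w9");s=sense();print(s["ee_pos"],s["orientation"],s["clock"],s["wrist_force"],s["gripper_width"])
m=mask(c,(20,110,50),(33,255,255))
for ce,st in blobs(m,80):
    x,y,w,h,_=st;print(ce,st,dep(c,[ce]),plane(c,[(x,y+h),(x+w,y+h),(x,y),(x+w,y)],.058))
cv2.imwrite("pics/w9.png",c["pixels"][:,:,::-1])
E
```

```text
[0.505  0.0982 0.2007] [-2.2409 -2.2014  0.0006] 18.6 [ 0.2123 -0.2673 -0.4566] -9.524538952462305e-06
[319.  222.2] [ 294  211   51   26 1084] [[0.5406 0.0991 0.0584]] [[0.5562 0.0738 0.058 ]
 [0.5572 0.1248 0.058 ]
 [0.5286 0.075  0.058 ]
 [0.5295 0.1246 0.058 ]]
[528.9 227.7] [501 220  64  16 779] [[0.5515 0.3108 0.0571]] [[0.5595 0.2828 0.058 ]
 [0.5612 0.35   0.058 ]
 [0.5421 0.2799 0.058 ]
 [0.5436 0.3459 0.058 ]]
```

View pics/w9.png

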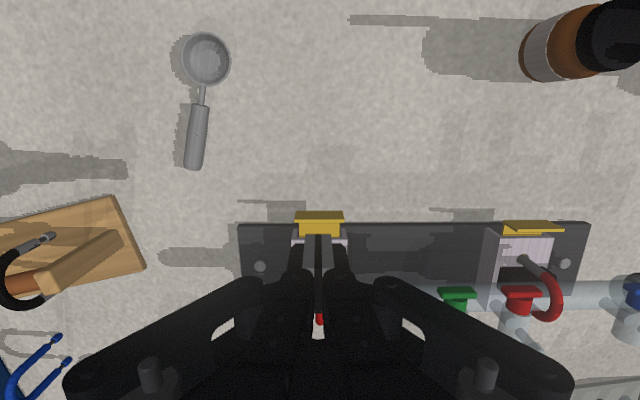

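Tab at (319,215), fingers in line (column 318). Descending in front of it.

Request:
{"api": "jog_arm", "payload": {"moves": [[[0,0,30],[0,0,0],0],[[0,0,35],[0,0,0],0],[[0,0,35],[0,0,0],0],[[0,0,25],[0,0,0],0],[[0,0,15],[0,0,0],0]]}}

```text
clock: 19.02
ee_pos: [0.5037, 0.0982, 0.0582]
orientation: [-2.239, -2.201, 0.004]
wrist_force: [-0.6, 0.7, -0.3]
gripper_width: -0.0001
```

Request:
{"api": "jog_arm", "payload": {"moves": [[[0,0,3],[0,0,0],0],[[0,0,0],[0,0,0],0],[[0,0,0],[0,0,0],0],[[0,4,0],[0,0,0],0],[[0,4,0],[0,0,0],0]]}}

```text
clock: 19.43
ee_pos: [0.5138, 0.0982, 0.0592]
orientation: [2.237, 2.204, 0.002]
wrist_force: [0.4, 0.9, 0.2]
gripper_width: 0.0
```

Request:
{"api": "jog_arm", "payload": {"moves": [[[0,4,0],[0,0,0],0],[[0,4,0],[0,0,0],0],[[0,0,0],[0,0,0],0],[[0,2,0],[0,0,0],0],[[0,0,0],[0,0,0],0]]}}

```text
clock: 19.85
ee_pos: [0.523, 0.098, 0.0581]
orientation: [2.238, 2.205, 0.0]
wrist_force: [-0.0, -0.1, -0.1]
gripper_width: 0.0001
```

Request:
{"api": "jog_arm", "payload": {"moves": [[[0,1.5,0],[0,0,0],0],[[0,1.5,0],[0,0,0],0],[[0,1.5,0],[0,0,0],0],[[0,0,0],[0,0,0],0],[[0,0,0],[0,0,0],0]]}}

```text
clock: 20.27
ee_pos: [0.527, 0.0979, 0.058]
orientation: [-2.238, -2.205, 0.001]
wrist_force: [-2.5, 0.3, 1.7]
gripper_width: -0.0001
```

Request:
{"api": "jog_arm", "payload": {"moves": [[[0,1.5,0],[0,0,0],0],[[0,1.5,0],[0,0,0],0],[[0,1.5,0],[0,0,0],0],[[0,0,0],[0,0,0],0],[[0,0,0],[0,0,0],0]]}}

```text
clock: 20.68
ee_pos: [0.532, 0.0979, 0.058]
orientation: [2.238, 2.205, 0.0]
wrist_force: [-2.2, 0.3, 0.1]
gripper_width: -0.0001
```

Request:
{"api": "jog_arm", "payload": {"moves": [[[0,1.5,0],[0,0,0],0],[[0,1.5,0],[0,0,0],0],[[0,1,0],[0,0,0],0],[[0,0,0],[0,0,0],0],[[0,0,0],[0,0,0],0]]}}

```text
clock: 21.1
ee_pos: [0.536, 0.0978, 0.0581]
orientation: [2.238, 2.205, 0.0]
wrist_force: [-1.9, 1.5, -0.1]
gripper_width: 0.0001
```

Request:
{"api": "jog_arm", "payload": {"moves": [[[0,1,0],[0,0,0],0],[[0,0.5,0],[0,0,0],0],[[0,0.5,0],[0,0,0],0],[[0,0,0],[0,0,0],0],[[0,0,0],[0,0,0],0]]}}

```text
clock: 21.52
ee_pos: [0.5376, 0.0978, 0.058]
orientation: [-2.238, -2.205, 0.0]
wrist_force: [-5.0, 1.7, 1.5]
gripper_width: 0.0001
```

Nearing the stop; continuing gently.

Request:
{"api": "jog_arm", "payload": {"moves": [[[0,0.5,0],[0,0,0],0],[[0,0.5,0],[0,0,0],0],[[0,0.5,0],[0,0,0],0],[[0,0,0],[0,0,0],0],[[0,0,0],[0,0,0],0]]}}

```text
clock: 21.93
ee_pos: [0.5377, 0.0978, 0.058]
orientation: [-2.236, -2.204, 0.003]
wrist_force: [-13.5, 0.5, 7.8]
gripper_width: 0.0004
```

Request:
{"api": "jog_arm", "payload": {"moves": [[[0,0.5,0],[0,0,0],0],[[0,0.5,0],[0,0,0],0],[[0,0,0],[0,0,0],0]]}}

```text
clock: 22.18
ee_pos: [0.5378, 0.0978, 0.0579]
orientation: [-2.235, -2.203, 0.005]
wrist_force: [-18.6, -0.5, 13.0]
gripper_width: -0.0001
```

Hard stop at x = 0.538, as predicted. Backing off, rising, and inspecting.

Request:
{"api": "jog_arm", "payload": {"moves": [[[0,-5,0],[0,0,0],0],[[0,-15,0],[0,0,0],0],[[0,-20,0],[0,0,0],0],[[0,0,-20],[0,0,0],0],[[0,0,-35],[0,0,0],0]]}}

```text
clock: 22.6
ee_pos: [0.4982, 0.0982, 0.1115]
orientation: [-2.236, -2.203, 0.005]
wrist_force: [1.8, 0.7, -0.1]
gripper_width: -0.0002
```

Request:
{"api": "jog_arm", "payload": {"moves": [[[0,0,-40],[0,0,0],0],[[0,-20,-35],[0,0,0],0],[[0,-20,-20],[0,0,0],0],[[0,0,0],[0,0,0],0],[[0,0,0],[0,0,0],0]]}}

```text
clock: 23.02
ee_pos: [0.461, 0.0989, 0.2093]
orientation: [2.236, 2.203, 0.005]
wrist_force: [0.7, -0.2, 0.3]
gripper_width: 0.0001
```

Request:
{"api": "jog_arm", "payload": {"moves": [[[0,0,0],[0,0,0],0],[[0,0,0],[0,0,0],0],[[0,0,0],[0,0,0],0]]}}

```text
clock: 23.27
ee_pos: [0.4605, 0.0988, 0.2071]
orientation: [-2.237, -2.204, 0.002]
wrist_force: [0.5, 0.4, -0.2]
gripper_width: 0.0002
```

```bash
python3 - <<'E'
from h import *
np.set_printoptions(precision=4,suppress=True)
c=snap("wrist","w10");t=snap("top","t10");s2=snap("scene","s10");s=sense();print(s["ee_pos"],s["clock"],s["wrist_force"],s["joint_vel"])
for n,cc in(("w",c),("top",t)):
  for ce,st in blobs(mask(cc,(20,110,50),(33,255,255)),60):
    x,y,w,h,_=st;print(n,ce,st,plane(cc,[ce],.058),"edge",plane(cc,[(ce[0],y)],.058))
for n,cc in(("w",c),("top",t),("scene",s2)):
  for ce,st in blobs(mask(cc,(0,110,40),(7,255,255)),25):print(n,ce,st[:4],dep(cc,[ce]))
X,e=tri([t,s2],[(288,188),(380,232)]) if 0 else (0,0)
a=cv2.resize(s2["pixels"][190:300,300:480,::-1],None,fx=4,fy=4,interpolation=3)[:, :720]
cv2.imwrite("pics/f1.png",a)
E
```

```text
[0.4604 0.0989 0.2074] 23.4167 [-0.3921 -0.7122  0.0297] [ 0.0028 -0.0057  0.0011  0.0024 -0.0004  0.0011]
w [517.1 261.9] [491 255  59  15 715] [[0.5481 0.3108 0.058 ]] edge [[0.5398 0.3092 0.058 ]]
top [214.6 205.4] [205 203  18   6  78] [[0.5574 0.315  0.058 ]] edge [[0.5647 0.3152 0.058 ]]
top [287.8 207.1] [280 205  15   6  69] [[0.5554 0.0932 0.058 ]] edge [[0.5618 0.0933 0.058 ]]
w [537.5 329.6] [525 307  22  45] [[0.6029 0.3173 0.0966]]
w [319.1 326.1] [315 313  10  27] [[0.5956 0.0984 0.0931]]
w [510.1 329.7] [490 324  36  16] [[0.5783 0.2682 0.1227]]
top [258.9 126.3] [254 122  11  10] [[0.7731 0.1683 0.1707]]
top [210.2 186.5] [208 179   5  15] [[0.6097 0.3171 0.1041]]
top [285.7 188.4] [284 181   4  16] [[0.6074 0.0964 0.1021]]
top [226.5 194.4] [222 191  10   7] [[0.5853 0.2633 0.1248]]
top [ 21.7 264.5] [ 18 259   8  11] [[0.3788 0.8241 0.1485]]
scene [358.7 226.8] [355 220  10  15] [[0.6263 0.1011 0.0941]]
scene [456.8 254.7] [453 246   8  18] [[0.6337 0.323  0.0963]]
scene [371.  255.9] [364 249  15  15] [[0.7841 0.1748 0.1722]]
```

```bash
python3 -c "
from station import close_job
print(close_job())"
```

```text
the job is handed in; nothing more can be done
None
```

The red-crowned clamp is on the manifold, and its bracket's locking slide is pushed fully in. I handed the job in at about 23.4 s.

- **Placing the clamp:** I took it off the rail and lowered it astride the tube. Its tips needed a correction of about 1.7 mm across the tube and 1.5 mm along it, measured with the wrist camera. Both legs then passed through the holes with no measurable contact force. The crown touched the glass at 8 N or less, and I released the clamp there.
- **Locking slide:** I pushed the tab with the closed fingers until it stopped hard at 0.538 m, within 1 mm of where I expected the stop. Force at the stop rose to about 19 N, then I backed the arm clear.
- **Last checks:** The new crown stands level with the fitted one:

  | View | New crown | Fitted crown |
  |---|---|---|
  | Top | 0.102 m | 0.104 m |
  | Scene | 0.094 m | 0.096 m |

  In the top view the yellow tab's outer edge moved in by 4 px, about 12 to 13 mm. It now shows the same width as the fitted bracket's tab.
- **Not confirmed:**
  - The last close-up was refused because the 12-picture limit was reached, so the final state is judged from colour blobs, depth and the force feel, not by eye.
  - I did not re-measure the spare clamps or the glassware at the end. No contact with them was felt.
- **Readings that disagreed:** The gripper read 50 mm on the 52 mm clamp. One two-view height of the crown came out at 0.074 m, about 32 mm below the others; I discarded it.

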